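Load and cover a tube carrier on the laboratory mixer

TASK

Set the tube carrier with the green caps all the way down into the mixer's pocket, then take the yellow lid from its sloping stand and fit it squarely over that carrier, lowering each part all the way down before you let go of it. Only then press the lid down, firmly but without ramming it, until the mixer's stiff platform has sunk to the bottom of its travel. Keep the carrier upright and leave everything else on the bench where it is.

Things in the scene. Friction and masses are not known exactly. Their poses are not given: they have to be found in the camera images.
- rack: the carrier to load: blue block 150 x 60 x 62 mm (x, y, z) with 12 green caps sunk just below its rim, about 0.42 kg. Origin: centre of the underside; x along its length, z up. It can be gripped from above across its 60 mm width.
- rack_b: a second carrier of the same shape with purple caps; not part of the job, leave it. Origin: centre of the underside.
- mixer: white mixer housing 240 x 150 x 50 mm, fixed. Origin: centre of the underside; x along its length. Central pocket for one carrier, length along x: grey guide walls at both ends and at the corners of the long sides (middle 90 mm of these open for fingers), 154 x 64 mm inside, straight to 78 mm above the bench, then flared 7 mm outwards up to 89 mm.
- platform_top (a point): centre of the top of the orange platform in the pocket, on which the carrier stands; it moves with the platform (66 mm above the bench when the platform is up, 56 mm when it is down). x along the pocket's length, z up.
- platform (a joint): how far the platform has been pushed down: 0 m up, 0.010 m at the bottom. Friction holds it where it is left: it takes about 17 N in all (the weight of the parts on it included) to move it, so set the carrier down lightly.
- stand: lid stand, fixed: base 160 x 96 mm under a steel board that slopes 35 degrees, its low edge with a 10 mm ledge towards the stand's -x, which faces away from the robot. Origin: centre of the underside.
- lid: yellow lid 160 x 70 x 18 mm, 0.18 kg; skirt 154 x 64 mm inside (2 mm play each side on a carrier's rim), 14 mm deep; home, its origin is 48 mm above the carrier's. Black grip rib on top: 70 mm along x, 12 mm thick along y, from 18 to 50 mm above the origin. Origin: centre of the skirt's lower edge; x along its length, z out through the rib. Starts on the 35 degree slope. Either way round fits.
- cup: red cup, 72 mm across, 55 mm high; leave it. Origin: centre of the underside.
- bottle: amber bottle, 64 mm across, 130 mm high; leave it. Origin: centre of the underside.
- pot: white pot with a yellow cap, 54 mm across, 60 mm high; leave it. Origin: centre of the underside.
- notepad: paper pad 100 x 75 x 14 mm; leave it. Origin: centre of the underside.
- beaker: glass beaker, 72 mm across, 90 mm high; leave it. Origin: centre of the underside.
Not all that is in view belongs to the job. Leave any pink look-alike of the lid alone.

How it is judged (in metres and radians):
On the way, in this order (a step that is already met when the one before it is completed fails the run):
1. the green-capped carrier stands fully down in the mixer's pocket, without its lid, while the fingers still touch it (z of rack in the frame of platform_top between -0.004 and 0.003 m and horizontal distance between rack and platform_top below 0.005 m and angle between the x axis of rack and the x axis of platform_top, either way round below 0.06 rad and angle between rack's own z axis and vertical below 0.05 rad and contact force between the fingers and rack above 0.3 N and distance between lid and rack above 0.07 m), for 0.1 s.
2. the lid is fully home on the carrier while the fingers still touch it (z of rack in the frame of platform_top between -0.004 and 0.003 m and horizontal distance between rack and platform_top below 0.005 m and angle between the x axis of rack and the x axis of platform_top, either way round below 0.06 rad and angle between rack's own z axis and vertical below 0.05 rad and z of lid in the frame of rack between 0.044 and 0.051 m and horizontal distance between lid and rack below 0.005 m and angle between the x axis of lid and the x axis of rack, either way round below 0.06 rad and angle between the z axis of lid and the z axis of rack, either way round below 0.04 rad and contact force between the fingers and lid above 0.3 N), for 0.1 s.
3. with the lid home, the platform has been pressed to the bottom of its travel while the fingers still touch the lid (all of step 2 and value of joint platform above 0.0085 m), for 0.1 s.
At the end, for the whole second after the job is handed in: Green carrier upright in the pocket on the platform (within 5 mm, 3.4 degrees, height 3 mm); lid fully home on it (origin 44 to 51 mm above the carrier's, within 5 mm, 3.4 degrees); platform down at least 8.5 of 10 mm; lid and carrier at rest and released (z of rack in the frame of platform_top between -0.004 and 0.003 m and horizontal distance between rack and platform_top below 0.005 m and angle between the x axis of rack and the x axis of platform_top, either way round below 0.06 rad and angle between rack's own z axis and vertical below 0.05 rad and z of lid in the frame of rack between 0.044 and 0.051 m and horizontal distance between lid and rack below 0.005 m and angle between the x axis of lid and the x axis of rack, either way round below 0.06 rad and angle between the z axis of lid and the z axis of rack, either way round below 0.04 rad and value of joint platform above 0.0085 m and linear speed of each of lid, rack below 0.02 m/s); the robot touches nothing.
It fails at once if the carrier with the samples is tipped by more than 30 degrees (angle between rack's own z axis and vertical above 0.52 rad).
It fails at once if the lid is rammed onto the carrier with more than 90 N (contact force between lid and rack above 90 N).
It fails at once if another thing on the bench (purple-capped carrier, cup, bottle, pot, notepad, beaker) is moved by more than 30 mm (distance of any of rack_b, cup, bottle, pot, notepad, beaker from where it was at the start of the episode above 0.03 m).
It also fails if it takes over 58 s, if anything falls off the work surface, if the arm or the gripper's body presses on something with over 40 N, if the wrist force passes 120 N, or if a joint passes its speed limit or range.

ROBOT

A 6-joint arm with a two-finger parallel gripper is mounted at the origin on the work surface. World frame = base frame: x ahead of the robot, y to its left, z up, the work surface at z = 0. Lengths are in mm, angles in rad, forces in N, time in s.
With the tool pointing down it reaches from about 275 to 975 mm from the base axis. Payload 8.4 kg.
Tool frame: the origin (TCP) lies at the very end of the fingers, on their centre line; the grasp point (between the pads) lies 19 mm behind it; z points along the fingers, y is the line along which they close (so a half turn about z gives the same grasp; the last joint's range is limited). The gripper opens to 92 mm and grips with 3 to 60 N. Pads are 20 mm wide; open, the fingers measure 128 mm over their backs; the gripper's body (75 mm by 189 mm) begins 69 mm behind the grasp point.
Start: joints at [-1.322, 0.353, 1.633, -0, 1.155, -0.002], TCP at [155.11, -605.449, 191.883] pointing down, gripper open.
Joint ranges: [-2.63, 2.63], [-0.92, 2.1], [0.06, 2.66], [-1.3, 4.44], [0, 2.69], [-3.02, 3.02]. Speed limits (rad/s): [2.22, 2.22, 2.79, 3.14, 3.14, 3.14].

INTERFACE

Orientations are given as [roll, pitch, yaw] about the fixed x, y, z axes, in that order (R = Rz(yaw) Ry(pitch) Rx(roll)).
In Python, from station import manip gives the robot as it stands.
- The arm moves only by the tool jog_arm, never from a script. Its argument "moves" is a list of rows, each a list of 3 entries, a list of its own where there are three numbers: the shift along the tool's x, y, z in m, then the turn about the tool's z in degrees, then the opening, from 0 (shut) to 1 (fully open). A call has 1 to 20 rows; each row shifts and turns the commanded pose from where the row before left it, along the tool's axes as they then stand; what a row does not reach is not made up. A row lasts 1/10 s, in which the tool goes at most 50 mm and 8.59 degrees, less where a joint would pass 70% of its speed; a pose out of reach is approached as far as the arm can. A call is refused whole if a number of a shift passes 0.05 or a number of a turn 8.59, either way. A call with a gripper value outside its range is refused whole. The fingers move at their own pace and stop on an object; "newtons" is the grip in N (left out, the last holds). Time passes only in rows, so rows that do not move let the fingers close. It gives the time, the measured TCP pose, the force, the opening and the grip force at its end, in the units of the state.
- manip.read_state(): the state, without advancing time (a new reading comes with each control period).
- manip.capture(name): name is "scene" or "side" or "wrist"; returns (picture, depth): 480x640x3 uint8, blue, green, red; 480x640 float32, mm along the optical axis (not along the pixel's ray), 0 where there is no reading.
- manip.camera_model(name): a dict with "intrinsics" (3x3 intrinsics, pixels), "view" (4x4, takes a point from world to camera coordinates). Camera axes: x right, y up, looking along -z (the intrinsics and any distortion apply to the point x, -y, -z); pixel columns grow to the right and rows downward; lengths in mm; the calibration is good to about 2 mm. A picture is of the moment at which its call begins: read the wrist's pose just before it. camera_model takes no time and is no camera call; for the wrist camera it gives the pose at the moment of the call.
- manip.close_job(): hands the job in; it is judged then, once.
The state is a dict: "clock": time; "joint_positions": joint angles; "qvel": joint speeds; "joint_torque": joint torques, N m; "ee_pos": TCP position; "ee_rot": TCP orientation; "ft_force": force on the tool from outside, world axes, zero at the start; "torque": the same for the moment, N m; "finger_gap": finger opening in mm; "gripper_force": force on a finger pad.
Only numpy, scipy, OpenCV 4.12 (cv2) and the standard library are available. Lean on these libraries where they do the work, as an engineer would, in place of code of your own. Each camera call takes 0.05 s, during which the arm holds its last target. There are 200 camera calls.

## Working session

There is one attempt and no reset: what is moved stays moved. The work goes in short steps, Python scripts to look and compute and a tool call to move; the robot and the scene stay as the last step left them, time stands still between calls to the robot, and variables do not carry over. Pictures are saved under pics/ and viewed, at most 10 in all, crops included, and the job is handed in when it is done.

Besides the shell and the picture viewer there is one more tool, called after ">>>" in YAML: its name, and indented under it one key for each argument. jog_arm: Moves the arm, as the interface text tells. Its arguments: {"type":"object","properties":{"moves":{"type":"array","items":{"type":"array"}},"newtons":{"type":"number"}},"required":["moves"]}

```bash
mkdir -p pics; ls
cat > h.py <<'E'
import numpy as np, cv2
from station import manip
def model(n):
    m=manip.camera_model(n); return np.array(m["intrinsics"]),np.array(m["view"]),m
def cloud(n,D,K,V):
    v,u=np.mgrid[0:480,0:640]
    P=np.stack([(u-K[0,2])*D/K[0,0],-(v-K[1,2])*D/K[1,1],-D,np.ones_like(D)],-1)
    return (P@np.linalg.inv(V).T)[...,:3]
E
python3 - <<'E'
from h import *
s=manip.read_state(); print(s)
for n in("scene","side"):
    K,V,m=model(n); I,D=manip.capture(n); cv2.imwrite(f"pics/{n}0.png",I); np.savez(n+"0",I=I,D=D,K=K,V=V); print(n,m)
E
```

```text
pics
{'clock': 0.0, 'joint_positions': array([-1.32238508e+00,  3.53644646e-01,  1.63410739e+00,  9.24398544e-06,
        1.15521976e+00, -2.40685802e-03]), 'qvel': array([-8.35867877e-04, -1.67468721e-03, -1.58100913e-03,  6.45152979e-05,
       -5.44953775e-04, -1.16036474e-03]), 'joint_torque': array([-2.61511515e-03, -5.93841505e+01, -3.34216762e+01,  6.97144051e-02,
        2.35279341e-02, -1.57070358e-04]), 'ee_pos': array([ 154.99370079, -604.93869978,  191.17735769]), 'ee_rot': array([-3.14021354e+00, -1.17713858e-05,  2.50814363e-01]), 'ft_force': array([-0.03265629, -0.51421954,  0.02596809]), 'torque': array([-0.02211282, -0.10442979,  0.00184587]), 'gripper_force': 0.0, 'finger_gap': 91.99309785223501}
scene {'intrinsics': array([[607.66839118,   0.        , 319.81894966],
       [  0.        , 607.66839118, 242.8857429 ],
       [  0.        ,   0.        ,   1.        ]]), 'view': array([[ 8.37760459e-02,  9.96420821e-01,  1.12747868e-02,
        -7.35653657e+01],
       [-8.05842539e-01,  6.10884334e-02,  5.88970293e-01,
         3.79489783e+02],
       [ 5.86173504e-01, -5.84273051e-02,  8.08076032e-01,
        -1.63615804e+03],
       [ 0.00000000e+00,  0.00000000e+00,  0.00000000e+00,
         1.00000000e+00]])}
side {'intrinsics': array([[526.45600052,   0.        , 317.61826675],
       [  0.        , 526.45600052, 247.67607021],
       [  0.        ,   0.        ,   1.        ]]), 'view': array([[-7.14330611e-01, -6.99482541e-01,  2.13530836e-02,
         3.59472804e+02],
       [ 4.52000725e-01, -4.37871371e-01,  7.77151212e-01,
        -2.68104466e+02],
       [-5.34253800e-01,  5.64794509e-01,  6.28951539e-01,
        -1.00612283e+03],
       [ 0.00000000e+00,  0.00000000e+00,  0.00000000e+00,
         1.00000000e+00]])}
```

View pics/scene0.png

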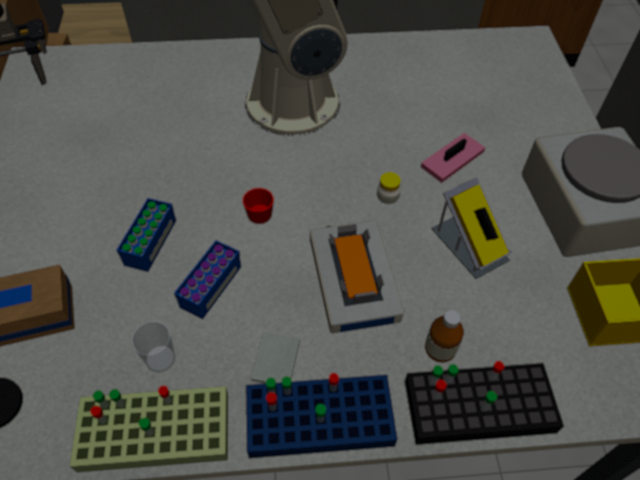

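View pics/side0.png

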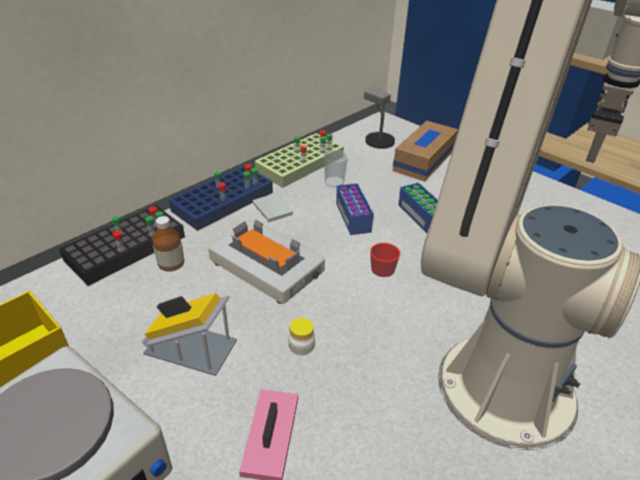

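Scene view: the green-capped carrier is at (147,234), the purple one at (208,279), the mixer's orange platform at (357,265) and the yellow lid on its stand at (480,225). The pink look-alike is at (453,157). The yellow tray at (615,300) and the yellow pot cap at (390,181) are neither of them the lid. The rack to load is the one at (147,234), because of its green caps. The lid is the one at (480,225), being yellow with a black rib on the slope. Next I measure and make one confirming crop.

Run:
```python
from h import *
for n in("scene","side"):
    z=np.load(n+"0.npz"); I,D,K,V=z["I"],z["D"].astype(float),z["K"],z["V"]; P=cloud(n,D,K,V)
    H=cv2.cvtColor(I,cv2.COLOR_BGR2HSV); h,s,v=[H[...,i].astype(int) for i in range(3)]
    X,Y,Z=P[...,0],P[...,1],P[...,2]
    C=np.linalg.inv(V)[:3,3]
    def ray(u,v_,zz):
        d=np.linalg.inv(V)[:3,:3]@np.array([(u-K[0,2])/K[0,0],-(v_-K[1,2])/K[1,1],-1]); return C+d*(zz-C[2])/d[2]
    def boxes(name,m,roi,zz):
        M=np.zeros((480,640),np.uint8); x0,y0,x1,y1=roi; M[y0:y1,x0:x1]=m[y0:y1,x0:x1]
        vv,uu=np.nonzero(M)
        if len(uu)<20: print(n,name,"none");return
        q=np.array([ray(a,b,zz)[:2] for a,b in zip(uu,vv)],np.float32)
        (c,sz,a)=cv2.minAreaRect(q); print(n,name,"ray rect",np.round(c,1),np.round(sz,1),round(a,1),"medZ",round(np.median(Z[M>0]),1),"mean",q.mean(0).round(1))
    R={"scene":((110,190,180,275),(320,220,395,310),(440,175,515,265)),"side":((390,170,440,235),(225,215,310,275),(135,285,235,345))}[n]
    sat=s>110
    boxes("caps",(h>45)&(h<80)&sat,R[0],60)
    boxes("racktop+side blue",((h>100)&(h<130)&sat&(Z>50)),R[0],62)
    boxes("rack all top",(abs(Z-60)<8),R[0],62)
    boxes("platform",(h>5)&(h<20)&(s>150),R[1],66)
    boxes("guides",(Z>83),R[1],89)
    M=np.zeros((480,640),bool);x0,y0,x1,y1=R[2];M[y0:y1,x0:x1]=True
    M&=(h>22)&(h<35)&(s>150)&(v>90)&(D>0); Q=P[M]; c=np.median(Q,0)
    for _ in range(3):
        w=np.linalg.svd(Q-Q.mean(0),full_matrices=False)[2]; d=(Q-Q.mean(0))@w[2]; Q=Q[abs(d)<5]
    nn=w[2]*np.sign(w[2][2]); print(n,"lid n",nn.round(3),"tilt",np.degrees(np.arccos(nn[2])).round(1),"c",Q.mean(0).round(1),"axis",w[0].round(3),w[1].round(3),len(Q))
    e=(Q-Q.mean(0))@w.T; print("  ext",np.percentile(e,[1,99],axis=0).round(1).tolist(), "center",(Q.mean(0)+w.T@((np.percentile(e,1,axis=0)+np.percentile(e,99,axis=0))/2)).round(1))
    B=np.zeros((480,640),bool);B[y0:y1,x0:x1]=True; B&=(v<60)&(D>0)&(Z>80)
    if B.sum()>5:
        q=P[B]; ww=np.linalg.svd(q-q.mean(0),full_matrices=False)[2]; print("  rib",q.mean(0).round(1),ww[0].round(3),B.sum(),"h above plane",np.percentile((q-Q.mean(0))@nn,[10,50,90]).round(1))
    if n=="scene":
        a=cv2.resize(I[185:275,105:245],None,fx=2.8,fy=2.8,interpolation=3); b=cv2.resize(I[130:275,415:520],None,fx=2.8,fy=2.8,interpolation=3)
        o=np.zeros((max(a.shape[0],b.shape[0]),a.shape[1]+b.shape[1],3),np.uint8); o[:a.shape[0],:a.shape[1]]=a;o[:b.shape[0],a.shape[1]:]=b; cv2.imwrite("pics/crop.png",o)
```

```text
scene caps ray rect [ 444.2 -341.8] [ 45.1 137. ] 68.9 medZ 59.8 mean [ 445.9 -342.8]
scene racktop+side blue ray rect [ 454.  -338.8] [ 70.3 161.5] 69.1 medZ 57.5 mean [ 457.9 -339.2]
scene rack all top ray rect [ 447.4 -340.9] [ 66.7 156.3] 69.1 medZ 59.3 mean [ 449.4 -342.5]
scene platform ray rect [581.6  96.5] [152.4  61.7] 5.9 medZ 64.8 mean [581.6  96.1]
scene guides ray rect [592.9  94.4] [135.8 210.1] 81.2 medZ 86.9 mean [578.5  96.9]
scene lid n [0.514 0.256 0.819] tilt 35.0 c [517.3 366.4  91.3] axis [ 0.738  0.355 -0.574] [-0.438  0.899 -0.007] 1632
  ext [[-76.7, -30.8, -4.6], [79.4, 38.4, 4.5]] center [516.6 370.3  90.4]
  rib [521.6 360.  108.1] [ 0.676  0.734 -0.057] 487 h above plane [-11.2  18.8  33.2]
side caps ray rect [ 446. -343.] [ 44.5 135.9] 69.1 medZ 61.2 mean [ 455.8 -344.6]
side racktop+side blue ray rect [ 433. -321.] [ 79.6 188.5] 55.8 medZ 58.3 mean [ 452.5 -322.2]
side rack all top ray rect [ 442.5 -336.6] [ 71.5 161.8] 69.1 medZ 59.9 mean [ 454.1 -337.6]
side platform ray rect [579.3  98.1] [150.2  60.6] 5.4 medZ 66.1 mean [581.8  98.3]
side guides ray rect [582.   92.3] [165.9 179. ] 37.4 medZ 87.1 mean [582.4  94.3]
side lid n [0.476 0.296 0.828] tilt 34.1 c [500.6 374.9 100.2] axis [ 0.668  0.491 -0.559] [ 0.573 -0.819 -0.036] 864
  ext [[-68.9, -31.9, -2.6], [89.9, 38.7, 4.9]] center [509.1 377.   93.2]
  rib [519.6 377.8 111.2] [ 0.732  0.389 -0.56 ] 367 h above plane [ 6.9 19.3 31. ]
```

View pics/crop.png

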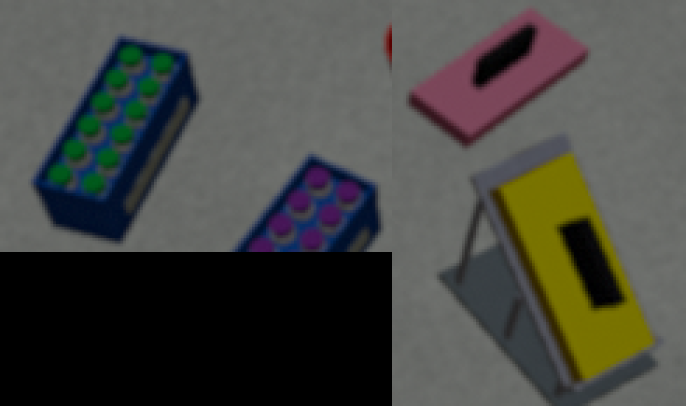

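The crop shows the green-capped carrier at (115,140), apart from the purple one. The yellow lid with its black rib is on the sloping stand at (590,260), and the pink look-alike lies flat at (500,75). Now I move over the green carrier.

>>> jog_arm:
  moves:
    - [[0.0346,-0.0183,0],0,1]
    - [[0.0346,-0.0183,0],0,1]
    - [[0.0346,-0.0183,0],0,1]
    - [[0.0346,-0.0183,0],0,1]
    - [[0.0346,-0.0183,0],0,1]
    - [[0.0346,-0.0183,0],0,1]
    - [[0.0346,-0.0183,0],0,1]
    - [[0.0346,-0.0183,0],0,1]
    - [[0.0346,-0.0183,0],0,1]
    - [[0.0346,-0.0183,0],0,1]
    - [[0,0,0],7.1,1]
    - [[0,0,0],7.1,1]
    - [[0,0,0],7.1,1]
    - [[0,0,0],7.1,1]
    - [[0,0,0],7.1,1]
    - [[0,0,0],0,1]
    - [[0,0,0],0,1]

```text
clock: 1.8
ee_pos: [444.7, -342.2, 191.7]
ee_rot: [-3.141, 0.0, -0.365]
ft_force: [-0.3, -0.2, 0.6]
finger_gap: 91.7
gripper_force: 0.0
```

```bash
cat >> h.py <<'E'
def rays(uv,zz,K,V):
    uv=np.atleast_2d(uv).astype(float); W=np.linalg.inv(V); C=W[:3,3]
    d=np.c_[(uv[:,0]-K[0,2])/K[0,0],-(uv[:,1]-K[1,2])/K[1,1],-np.ones(len(uv))]@W[:3,:3].T
    return (C+d*((zz-C[2])/d[:,2])[:,None])
def delta(target,yaw_deg=None):
    "tool-frame shift (mm) and tool-z turn (deg) to world target with tool-x at yaw (mod 180)"
    s=manip.read_state(); p=s["ee_pos"]; y=s["ee_rot"][2]; d=np.array(target)-p; c,sn=np.cos(y),np.sin(y)
    t=None if yaw_deg is None else -((yaw_deg-np.degrees(y)+90)%180-90)
    print("t",s["clock"],"pos",p.round(1),"rot",s["ee_rot"].round(4),"yaw",np.degrees(y).round(2),"shift",np.round([c*d[0]+sn*d[1],sn*d[0]-c*d[1],-d[2]],1),"turn",t)
def mask_rect(H,lo,hi,zz,K,V,roi=None,minarea=30):
    m=cv2.inRange(H,lo,hi)
    if roi: 
        k=np.zeros_like(m);x0,y0,x1,y1=roi;k[y0:y1,x0:x1]=255;m&=k
    vv,uu=np.nonzero(m); q=rays(np.c_[uu,vv],zz,K,V)[:,:2].astype(np.float32)
    return m,q,cv2.minAreaRect(q)
E
python3 - <<'E'
from h import *
K,V,m=model("wrist"); I,D=manip.capture("wrist"); cv2.imwrite("pics/w1.png",I); np.savez("w1",I=I,D=D,K=K,V=V)
delta((445,-342,100),-21.1); print(V.round(3).tolist(),m.keys())
E
```

```text
t 1.85 pos [ 444.7 -342.2  191.7] rot [-3.1415e+00  4.0000e-04 -3.6550e-01] yaw -20.94 shift [ 0.2 -0.3 91.7] turn 0.16072880354130348
[[-0.357, -0.934, -0.002, -160.756], [0.895, -0.341, -0.287, -482.399], [0.268, -0.104, 0.958, -546.691], [0.0, 0.0, 0.0, 1.0]] dict_keys(['intrinsics', 'view'])
```

View pics/w1.png

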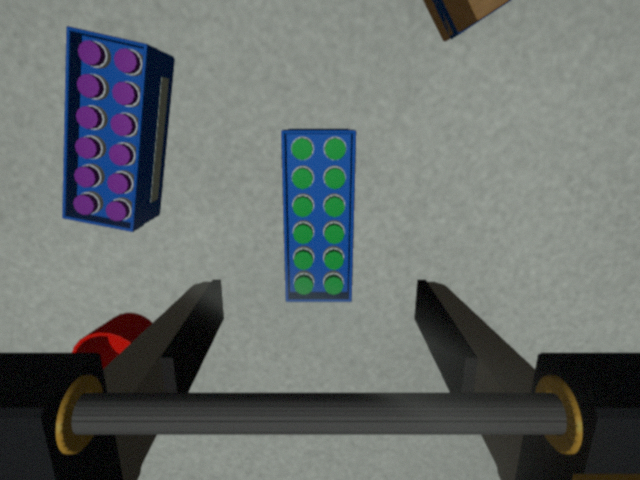

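The wrist view shows the green carrier at (320,215) between the open fingers at (210,290) and (425,290). The purple carrier at (105,130) and the cup at (110,340) are clear.

Run:
```python
from h import *
z=np.load("w1.npz"); I,D,K,V=[z[k] for k in "IDKV"]
H=cv2.cvtColor(I,cv2.COLOR_BGR2HSV)
# blue rim top: green caps sunk slightly
m,q,r=mask_rect(H,(45,110,40),(80,255,255),60,K,V,(270,110,370,310)); print("caps",r)
m,q,r=mask_rect(H,(100,110,60),(130,255,255),62,K,V,(270,110,370,310)); print("blue",r)
print("depth top",np.median(cloud("w",D.astype(float),K,V)[m>0],0))
z=np.load("scene0.npz"); I,D,K,V=[z[k] for k in "IDKV"]; H=cv2.cvtColor(I,cv2.COLOR_BGR2HSV)
for u in [(259,205),(390,190),(453,157),(330,170),(300,150),(400,140),(445,345)]: print(u,rays(u,0,K,V).round(0))
```

```text
caps ((444.4491271972656, -341.7419128417969), (43.514793395996094, 136.81716918945312), 69.02139282226562)
blue ((445.3730773925781, -342.1057434082031), (59.21649932861328, 148.80311584472656), 69.04375457763672)
depth top [ 456.32323944 -344.9991281    46.65442284]
(259, 205) [[353. -99.   0.]]
(390, 190) [[330. 215.   0.]]
(453, 157) [[233. 389.   0.]]
(330, 170) [[255.  77.   0.]]
(300, 150) [[181.   8.   0.]]
(400, 140) [[164. 266.   0.]]
(445, 345) [[744. 262.   0.]]
```

>>> jog_arm:
  moves:
    - [[0,0,0.04],0,1]
    - [[0,0,0.04],0,1]
    - [[0,0,0.04],0,1]
    - [[0,0,0.025],0,1]
    - [[0,0,0.0187],0,1]
    - [[0,0,0],0,1]
    - [[0,0,0],0,0]
    - [[0,0,0],0,0]
    - [[0,0,0],0,0]
    - [[0,0,0],0,0]
    - [[0,0,0],0,0]
    - [[0,0,0],0,0]
  newtons: 25

```text
clock: 3.05
ee_pos: [445.4, -342.6, 29.1]
ee_rot: [3.141, -0.001, -0.369]
ft_force: [0.3, 1.6, 6.1]
finger_gap: 60.0
gripper_force: 25.0
```

Run:
```python
from h import *
delta((580.5,97.3,180),5.6)
```

```text
t 3.05 pos [ 445.4 -342.6   29.1] rot [ 3.1414e+00 -1.3000e-03 -3.6870e-01] yaw -21.13 shift [ -32.5 -459.  -150.9] turn -26.72524749013425
```

>>> jog_arm:
  moves:
    - [[0,0,-0.015],0,0]
    - [[0,0,-0.035],0,0]
    - [[0,0,-0.045],0,0]
    - [[0,0,-0.04],0,0]
    - [[0,0,-0.016],0,0]
    - [[-0.0027,-0.0383,0],0,0]
    - [[-0.0027,-0.0383,0],0,0]
    - [[-0.0027,-0.0383,0],0,0]
    - [[-0.0027,-0.0383,0],0,0]
    - [[-0.0027,-0.0383,0],0,0]
    - [[-0.0027,-0.0383,0],0,0]
    - [[-0.0027,-0.0383,0],0,0]
    - [[-0.0027,-0.0383,0],0,0]
    - [[-0.0027,-0.0383,0],0,0]
    - [[-0.0027,-0.0383,0],0,0]
    - [[-0.0027,-0.0383,0],0,0]
    - [[-0.0027,-0.0383,0],0,0]

```text
clock: 4.75
ee_pos: [579.9, 99.5, 179.6]
ee_rot: [3.141, 0.0, -0.369]
ft_force: [1.3, -0.3, -5.2]
finger_gap: 59.9
gripper_force: 25.0
```

>>> jog_arm:
  moves:
    - [[0,0,0],-5.34,0]
    - [[0,0,0],-5.34,0]
    - [[0,0,0],-5.34,0]
    - [[0,0,0],-5.34,0]
    - [[0,0,0],-5.34,0]
    - [[0,0,0],0,0]
    - [[0,0,0],0,0]

```text
clock: 5.45
ee_pos: [579.9, 98.0, 179.4]
ee_rot: [3.142, 0.0, 0.095]
ft_force: [0.1, 0.3, -5.1]
finger_gap: 59.6
gripper_force: 25.0
```

Run:
```python
from h import *
print(manip.read_state()["finger_gap"],manip.read_state()["ft_force"])
delta((580.5,97.3,180),5.6)
K,V,m=model("wrist"); I,D=manip.capture("wrist"); cv2.imwrite("pics/w2.png",I); np.savez("w2",I=I,D=D,K=K,V=V)
K,V,m=model("side"); I,D=manip.capture("side"); np.savez("s2",I=I,D=D,K=K,V=V)
```

```text
59.62504685366144 [ 0.0667734   0.31325268 -5.07693169]
t 5.45 pos [579.9  98.  179.4] rot [3.1415e+00 5.0000e-04 9.4500e-02] yaw 5.42 shift [ 0.5  0.7 -0.6] turn -0.18361229573946503
```

View pics/w2.png

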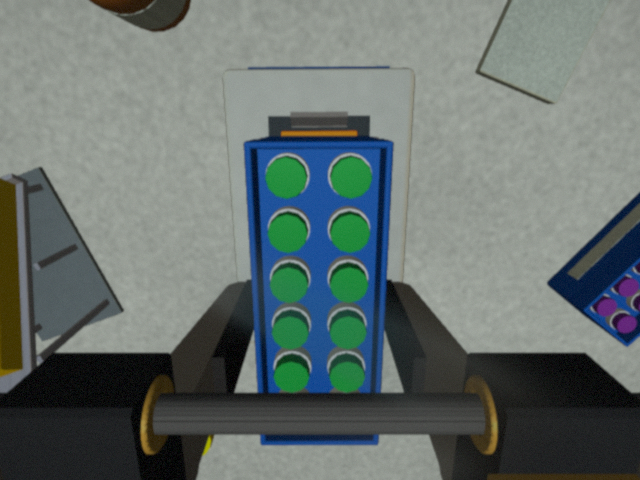

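The wrist view shows the carrier, held level, over the mixer. The far guide wall is at (319,120), the orange platform strip at (319,134), and the housing's far corners are at about (225,70) and (412,70). I now compare the carrier with the pocket in this same view.

Run:
```python
from h import *
z=np.load("w2.npz"); I,D,K,V=[z[k] for k in "IDKV"]; H=cv2.cvtColor(I,cv2.COLOR_BGR2HSV)
m,q,r=mask_rect(H,(100,110,50),(130,255,255),212.4,K,V,(235,130,405,445)); print("rack rim",r)
m,q,r=mask_rect(H,(45,110,40),(80,255,255),210,K,V,(235,130,405,395)); 
n,l,st,c=cv2.connectedComponentsWithStats(m); c=c[1:][st[1:,4]>300]; w=rays(c,210.4,K,V)[:,:2]; o=np.argsort(c[:,1]); print(w[o].round(1).tolist())
m,q,r=mask_rect(H,(5,150,100),(20,255,255),66,K,V,(260,120,380,142)); print("orange",r, np.nonzero(m)[1].min(),np.nonzero(m)[1].max())
g=cv2.cvtColor(I,cv2.COLOR_BGR2GRAY).astype(int); S=H[...,1]
for row in (90,110,130,170,220,260):
    d=np.abs(np.diff(cv2.GaussianBlur(g.astype(np.float32),(5,5),0)[row])); L=215+d[215:245].argmax(); R=395+d[395:425].argmax()
    a,b=rays([(L,row),(R,row)],50,K,V)[:,:2]; print(row,L,R,a.round(1),b.round(1),np.linalg.norm(a-b).round(1))
print("guide",g[120,255:385:4].tolist()); print(g[60:140:3,319].tolist())
W=cloud("w",D.astype(float),K,V); print(W[120,319],W[134,319],W[85,319])
# side view: platform is hidden? redo initial two-view triangulation of platform centroid
A=[]
for nme,roi in(("scene",(320,220,395,310)),("side",(225,215,310,275))):
    z=np.load(nme+"0.npz"); H=cv2.cvtColor(z["I"],cv2.COLOR_BGR2HSV); m,q,r=mask_rect(H,(5,150,60),(20,255,255),66,z["K"],z["V"],roi); print(nme,r)
```

```text
rack rim ((579.9551391601562, 97.54934692382812), (150.95169067382812, 60.305381774902344), 5.513813018798828)
[[640.0, 90.0], [637.4, 116.6], [616.5, 87.8], [613.9, 114.3], [593.0, 85.5], [590.5, 111.9], [569.4, 83.3], [566.5, 109.8], [543.6, 107.3], [546.1, 81.0]]
orange ((652.376953125, 104.44029235839844), (3.649831533432007, 57.509864807128906), 5.4222002029418945) 281 357
90 221 414 [676.4 182.7] [690.4  34.4] 149.0
110 225 413 [661.9 179.3] [675.8  32.8] 147.1
130 224 412 [646.7 179.7] [660.8  31.1] 149.2
170 244 410 [616.7 162.6] [629.5  27.6] 135.6
220 233 407 [573.7 170.2] [587.7  23.4] 147.4
260 236 405 [537.9 166.4] [552.   19.4] 147.7
guide [154, 155, 154, 145, 57, 53, 53, 51, 54, 58, 63, 62, 60, 60, 63, 63, 60, 60, 62, 63, 64, 63, 63, 59, 49, 51, 51, 54, 49, 155, 157, 155, 153]
[156, 156, 120, 116, 155, 152, 149, 151, 150, 152, 153, 153, 157, 156, 155, 158, 156, 142, 103, 75, 60, 58, 80, 51, 116, 99, 26]
[661.35124844 105.26247974  84.33788719] [651.26913436 104.32104979  65.31637452] [687.04918765 107.73725466  50.41280245]
scene ((581.64892578125, 96.17684936523438), (152.42147827148438, 60.88239288330078), 5.749976634979248)
side ((579.308837890625, 98.12855529785156), (150.2206268310547, 60.55330276489258), 5.414270401000977)
```

>>> jog_arm:
  moves:
    - [[0.0003,0,0.025],0,0]
    - [[0.0003,0,0.03],0,0]
    - [[0,0,0.015],0,0]
    - [[0,0,0.006],0,0]
    - [[0,0,0.003],0,0]
    - [[0,0,0],0,0]

```text
clock: 6.15
ee_pos: [582.3, 98.3, 101.4]
ee_rot: [-3.142, -0.002, 0.097]
ft_force: [2.8, -0.5, -0.9]
finger_gap: 59.7
gripper_force: 25.0
```

>>> jog_arm:
  moves:
    - [[0,0,0.001],0,0]
    - [[0,0,0.001],0,0]
    - [[0,0,0.001],0,0]
    - [[0,0,0],0,0]

```text
clock: 6.55
ee_pos: [583.1, 98.4, 100.0]
ee_rot: [-3.141, -0.005, 0.097]
ft_force: [1.5, -1.1, 13.1]
finger_gap: 59.7
gripper_force: 25.0
```

>>> jog_arm:
  moves:
    - [[0,0,-0.003],0,0]
    - [[0.0015,0,0],0,0]
    - [[0.0015,0,0],0,0]
    - [[0,0,0],0,0]
    - [[0,0,0],0,0]

```text
clock: 7.05
ee_pos: [583.1, 98.4, 100.1]
ee_rot: [-3.142, 0.002, 0.097]
ft_force: [-2.9, -0.3, 5.1]
finger_gap: 60.0
gripper_force: 25.0
```

Run:
```python
from h import *
s=manip.read_state(); print(s["ee_pos"],s["ft_force"],s["torque"])
K,V,m=model("side"); I,D=manip.capture("side"); cv2.imwrite("pics/s3.png",cv2.resize(I[180:300,190:350],None,fx=4,fy=4,interpolation=3)); np.savez("s3",I=I,D=D,K=K,V=V)
```

```text
[583.07891072  98.40042359 100.12208945] [-2.90954131 -0.28982145  5.12513264] [-0.07547153  0.63292101 -0.01683274]
```

View pics/s3.png

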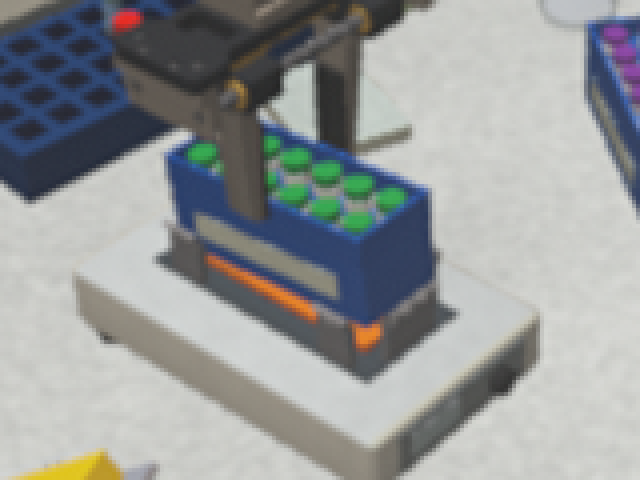

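The side view shows the carrier between the guide walls, with an orange gap still visible along (260,285) and at (367,335). It is a few mm above the platform. I check its tilt and centring from the wrist camera.

```bash
cat > chk.py <<'E'
from h import *
def chk():
    s=manip.read_state(); print(s["clock"],s["ee_pos"].round(1),s["ft_force"].round(1),s["torque"].round(2))
    K,V,m=model("wrist"); I,D=manip.capture("wrist"); np.savez("w3",I=I,D=D,K=K,V=V); H=cv2.cvtColor(I,cv2.COLOR_BGR2HSV)
    W=cloud("w",D.astype(float),K,V); m=cv2.inRange(H,(45,110,40),(80,255,255)); m[:,:235]=0;m[:,405:]=0;m[440:]=0
    n,l,st,c=cv2.connectedComponentsWithStats(cv2.erode(m,np.ones((3,3))))
    P=np.array([np.median(W[l==i],0) for i in range(1,n) if st[i,4]>250]); x=(P-P.mean(0))[:,:2]
    a=np.linalg.lstsq(np.c_[P[:,:2]-P[:,:2].mean(0),np.ones(len(P))],P[:,2],rcond=None)[0]; y=np.radians(5.5)
    print(len(P),"caps z",P[:,2].round(1).tolist(),"slope along x deg",np.degrees(a[0]*np.cos(y)+a[1]*np.sin(y)).round(2),"across",np.degrees(-a[0]*np.sin(y)+a[1]*np.cos(y)).round(2))
    return I,D,K,V,H,W,P
E
python3 - <<'E'
from chk import *
I,D,K,V,H,W,P=chk(); zt=P[:,2].mean()+1.5
for zz in (130,135): print(mask_rect(H,(100,110,50),(130,255,255),zz,K,V,(235,130,405,445))[2])
# same slope check on the earlier lifted image for bias
z=np.load("w2.npz"); W=cloud("w",z["D"].astype(float),z["K"],z["V"]); 
print([W[r,c,2].round(1) for r,c in((177,287),(177,350),(230,289),(281,290),(326,292),(372,292))])
m=cv2.inRange(H,(5,150,80),(20,255,255)); v,u=np.nonzero(m); k=(u>240)&(u<400); print("orange",k.sum(), (u[k].min(),u[k].max(),v[k].min(),v[k].max()) if k.sum() else "")
# grey guide points z 80-90
G=(W:=cloud("w",D.astype(float),K,V))[(W[...,2]>83)&(W[...,2]<92)&(H[...,1]<60)&(D>0)]; print(len(G)); 
t=np.array([np.cos(.096),np.sin(.096)]); e=(G[:,:2]-[580.5,97.3])@np.c_[t,[-t[1],t[0]]]; print(np.percentile(e,[2,25,50,75,98],axis=0).round(1))
E
```

```text
7.1 [583.1  98.4 100.1] [-3.9  0.4  5.6] [-0.04  0.67  0.01]
10 caps z [126.2, 126.1, 128.2, 128.1, 130.3, 130.2, 132.3, 132.3, 134.3, 134.3] slope along x deg -4.99 across 0.01
((580.932373046875, 97.93649291992188), (152.82131958007812, 62.333099365234375), 5.670785903930664)
((583.4837646484375, 98.170654296875), (148.1374969482422, 60.42268371582031), 5.670741558074951)
[np.float64(210.7), np.float64(210.9), np.float64(210.7), np.float64(209.2), np.float64(209.8), np.float64(210.2)]
orange 0 
2237
[[-66.4 -41.9]
 [ 53.  -37.8]
 [ 69.4  -3.6]
 [ 83.8  17.4]
 [ 86.7  42. ]]
```

The carrier has pitched 5° in the grip: its near end is caught on the flare and its far end is on the platform. I shift a little in +x, loosen the grip and lower gently so that it levels itself.

>>> jog_arm:
  moves:
    - [[0.001,0,-0.001],0,0]
    - [[0.001,0,0],0,0]
    - [[0,0,0],0,0]
    - [[0,0,0.001],0,0]
    - [[0,0,0.001],0,0]
    - [[0,0,0.001],0,0]
    - [[0,0,0],0,0]
  newtons: 10

```text
clock: 7.85
ee_pos: [585.8, 98.6, 98.0]
ee_rot: [3.142, 0.0, 0.097]
ft_force: [-0.7, -0.4, -3.6]
finger_gap: 59.6
gripper_force: 10.0
```

```bash
python3 -c "from chk import *; chk()"
```

```text
7.85 [585.8  98.6  98. ] [-0.7 -0.4 -3.6] [ 0.01  0.06 -0.02]
10 caps z [125.8, 125.8, 127.1, 127.1, 128.5, 128.4, 129.9, 129.9, 131.1, 131.2] slope along x deg -3.28 across 0.01
```

>>> jog_arm:
  moves:
    - [[0,0,0.001],0,0]
    - [[-0.0005,0,0.001],0,0]
    - [[-0.0005,0,0.0005],0,0]
    - [[-0.0005,0,0.0005],0,0]
    - [[0,0,0],0,0]

```text
clock: 8.4
ee_pos: [584.2, 98.4, 95.1]
ee_rot: [3.142, 0.0, 0.097]
ft_force: [-4.2, -0.7, -0.2]
finger_gap: 59.9
gripper_force: 10.0
```

```bash
python3 -c "from chk import *; chk()"
```

```text
8.4 [584.2  98.4  95.1] [-4.2 -0.7 -0.2] [-0.05  0.56 -0.01]
10 caps z [125.3, 125.3, 125.6, 125.7, 126.0, 126.0, 126.4, 126.4, 126.7, 126.6] slope along x deg -0.81 across 0.1
```

>>> jog_arm:
  moves:
    - [[-0.0008,0,0.0005],0,0]
    - [[-0.0005,0,0.0005],0,0]
    - [[0,0,0.0004],0,0]
    - [[0,0,0],0,0]
    - [[0,0,0],0,0]

```text
clock: 8.95
ee_pos: [583.5, 98.4, 94.1]
ee_rot: [-3.142, -0.001, 0.097]
ft_force: [-1.8, -0.4, 1.8]
finger_gap: 59.6
gripper_force: 10.0
```

```bash
python3 -c "
from chk import *
I,D,K,V,H,W,P=chk()
print(mask_rect(H,(100,110,50),(130,255,255),128,K,V,(235,130,405,445))[2], P[:,:2].mean(0))"
```

```text
8.95 [583.5  98.4  94.1] [-1.8 -0.4  1.8] [-0.05  0.35  0.09]
10 caps z [125.1, 125.2, 125.2, 125.1, 125.1, 125.1, 125.1, 125.1, 125.1, 125.0] slope along x deg 0.07 across 0.07
((583.9441528320312, 98.03280639648438), (149.9799041748047, 59.997196197509766), 5.673302173614502) [595.12368626  99.16433047]
```

Level and seated (cap plane 0.07°, light contact). I release it and go to the lid.

>>> jog_arm:
  moves:
    - [[0,0,0],0,1]
    - [[0,0,0],0,1]
    - [[0,0,0],0,1]
    - [[0,0,0],0,1]
    - [[0,0,-0.026],0,1]
    - [[0,0,-0.05],0,1]
    - [[0,0,-0.05],0,1]
    - [[0,0,-0.05],0,1]
    - [[-0.0046,-0.0348,0],0,1]
    - [[-0.0046,-0.0348,0],0,1]
    - [[-0.0046,-0.0348,0],0,1]
    - [[-0.0046,-0.0348,0],0,1]
    - [[-0.0046,-0.0348,0],0,1]
    - [[-0.0046,-0.0348,0],0,1]
    - [[-0.0046,-0.0348,0],0,1]
    - [[-0.0046,-0.0348,0],0,1]
    - [[0,0,0],-7.2,1]
    - [[0,0,0],-7.2,1]
    - [[0,0,0],-7.2,1]
    - [[0,0,0],0,1]

```text
clock: 11.0
ee_pos: [519.4, 372.0, 269.7]
ee_rot: [3.142, 0.0, 0.476]
ft_force: [0.2, 0.6, -0.7]
finger_gap: 91.9
gripper_force: 0.0
```

Run:
```python
from h import *
delta((520,372,200),27)
K,V,m=model("wrist"); I,D=manip.capture("wrist"); cv2.imwrite("pics/w4.png",I); np.savez("w4",I=I,D=D,K=K,V=V)
W=cloud("w",D.astype(float),K,V); H=cv2.cvtColor(I,cv2.COLOR_BGR2HSV)
M=cv2.inRange(H,(22,150,60),(35,255,255))>0; M[:,:180]=0; M[:,460:]=0; M&=D>0
n,l,st,c=cv2.connectedComponentsWithStats(M.astype(np.uint8)); k=1+st[1:,4].argmax(); M=l==k; print(st[k])
Q=W[M]
for _ in range(4):
    w=np.linalg.svd(Q-Q.mean(0),full_matrices=False)[2]; d=(Q-Q.mean(0))@w[2]; Q=Q[abs(d)<2.5]
nn=w[2]*np.sign(w[2][2]); x=np.cross([0,0,1],nn); x/=np.linalg.norm(x); sl=np.cross(x,nn); sl*=-np.sign(sl[2])  # downhill
print("n",nn.round(3),"downhill",sl.round(3),"yaw",np.degrees(np.arctan2(sl[1],sl[0])))
B=np.c_[sl,x]; e=((Q-Q.mean(0))@B).astype(np.float32); r=cv2.minAreaRect(e); print(r); print("top centre",(Q.mean(0)+B@np.array(r[0])).round(1))
x0,y0,ww,hh,_=st[k]; K2=np.zeros_like(M); K2[y0:y0+hh,x0:x0+ww]=1; R=K2&(H[...,2]<70)&(D>0); R&=((W-Q.mean(0))@nn>22)&((W-Q.mean(0))@nn<40)
q=W[R]; e=((q-Q.mean(0))@np.c_[sl,x,nn]); print("rib",R.sum(),np.percentile(e,[2,50,98],axis=0).round(1),"world",q.mean(0).round(1), "angle",np.degrees(np.polyfit(e[:,0],e[:,1],1)[0]).round(2), "ref",Q.mean(0).round(1))
```

```text
t 11.0 pos [519.4 372.  269.7] rot [3.1416e+00 1.0000e-04 4.7630e-01] yaw 27.29 shift [ 0.5  0.3 69.7] turn 0.29211304982250397
[  279   138    75   157 10081]
n [0.515 0.25  0.82 ] downhill [ 0.738  0.358 -0.573] yaw 25.865108181092737
((7.2418975830078125, -0.06255340576171875), (159.7464599609375, 69.03179168701172), 0.11371512711048126)
top centre [517.7 372.1  91. ]
rib 871 [[-27.4  -5.1  27. ]
 [  4.2   0.   31.9]
 [ 39.2   5.   33.3]] world [532.  379.1 118.5] angle 0.1 ref [512.4 369.6  95.1]
```

View pics/w4.png

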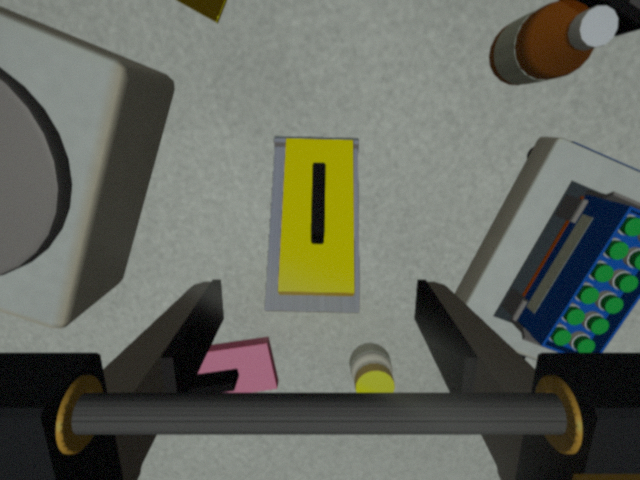

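The wrist view shows the lid at (318,215) with its rib at (318,203), the pot at (372,370) and the pink look-alike at (240,370). The carrier sits in the mixer at (590,280). The tool only turns about its own axis, so I grip the rib vertically. I will level the lid by pivoting it on free bench, then regrasp it.

>>> jog_arm:
  moves:
    - [[0.0056,-0.0004,0.01],1.4,1]
    - [[0.0056,-0.0004,0.04],0,1]
    - [[0,0,0.04],0,1]
    - [[0,0,0.04],0,1]
    - [[0,0,0.025],0,1]
    - [[0,0,0.018],0,1]
    - [[0,0,0],0,1]
    - [[0,0,0],0,0]
    - [[0,0,0],0,0]
    - [[0,0,0],0,0]
    - [[0,0,0],0,0]
    - [[0,0,0],0,0]
    - [[0,0,0],0,0]
    - [[0,0,0],0,0]
  newtons: 15

```text
clock: 12.45
ee_pos: [529.2, 377.6, 96.9]
ee_rot: [-3.142, -0.0, 0.45]
ft_force: [0.6, -0.2, 0.1]
finger_gap: 38.0
gripper_force: 0.0
```

Still closing.

>>> jog_arm:
  moves:
    - [[0,0,0],0,0]
    - [[0,0,0],0,0]
    - [[0,0,0],0,0]
    - [[0,0,0],0,0]
    - [[0,0,0],0,0]
    - [[0,0,0],0,0]

```text
clock: 13.05
ee_pos: [529.0, 377.6, 96.7]
ee_rot: [-3.141, 0.0, 0.45]
ft_force: [-0.7, 0.3, 0.2]
finger_gap: 11.6
gripper_force: 15.0
```

Run:
```python
from h import *
s=manip.read_state(); print(s["finger_gap"],s["gripper_force"])
delta((370,60,250),5.5)
```

```text
11.632901372437018 15.000011175870895
t 13.05 pos [529.  377.6  96.7] rot [-3.1415e+00  1.0000e-04  4.4980e-01] yaw 25.77 shift [-281.3  216.9 -153.3] turn 20.269859909756505
```

>>> jog_arm:
  moves:
    - [[0,0,-0.015],0,0]
    - [[0,0,-0.035],0,0]
    - [[0,0,-0.04],0,0]
    - [[0,0,-0.03],0,0]
    - [[0,0,-0.01],0,0]
    - [[-0.0281,0.0217,0],0,0]
    - [[-0.0281,0.0217,0],0,0]
    - [[-0.0281,0.0217,0],0,0]
    - [[-0.0281,0.0217,0],0,0]
    - [[-0.0281,0.0217,0],0,0]
    - [[-0.0281,0.0217,0],0,0]
    - [[-0.0281,0.0217,0],0,0]
    - [[-0.0281,0.0217,0],0,0]
    - [[-0.0281,0.0217,0],0,0]
    - [[-0.0281,0.0217,0],0,0]
    - [[0,0,0],6.75,0]
    - [[0,0,0],6.75,0]
    - [[0,0,0],6.75,0]
    - [[0,0,0],0,0]

```text
clock: 14.95
ee_pos: [369.9, 59.7, 226.4]
ee_rot: [3.141, 0.001, 0.094]
ft_force: [0.6, 0.8, -1.5]
finger_gap: 11.7
gripper_force: 15.0
```

```bash
cat > lidchk.py <<'E'
from h import *
def lid(tag=None):
    s=manip.read_state(); print(s["clock"],s["ee_pos"].round(1),s["ee_rot"].round(3),s["ft_force"].round(1),s["finger_gap"],s["gripper_force"])
    K,V,m=model("wrist"); I,D=manip.capture("wrist")
    if tag: cv2.imwrite(f"pics/{tag}.png",I)
    W=cloud("w",D.astype(float),K,V); H=cv2.cvtColor(I,cv2.COLOR_BGR2HSV)
    M=(cv2.inRange(H,(22,150,40),(35,255,255))>0)&(D>0); n,l,st,c=cv2.connectedComponentsWithStats(M.astype(np.uint8)); k=1+st[1:,4].argmax(); print(st[k]); Q=W[l==k]
    for _ in range(5):
        w=np.linalg.svd(Q-np.median(Q,0),full_matrices=False)[2]; d=(Q-np.median(Q,0))@w[2]; Q=Q[abs(d)<3]
    nn=w[2]*np.sign(w[2][2]); r=cv2.minAreaRect(Q[:,:2].astype(np.float32)); print("n",nn.round(3),"tilt",np.degrees(np.arccos(nn[2])).round(2),"rect",r,"z",Q[:,2].mean().round(1))
    return I,D,K,V,H,W
E
python3 -c "
from lidchk import *
lid()"
```

```text
14.95 [369.9  59.7 226.4] [3.141e+00 1.000e-03 9.400e-02] [ 0.6  0.8 -1.5] 11.651402202714104 14.999278485774994
[  256   169   127   164 13062]
n [0.567 0.054 0.822] tilt 34.75 rect ((382.5990905761719, 60.61576461791992), (80.08927154541016, 69.22180938720703), 5.400697231292725) z 197.3
```

>>> jog_arm:
  moves:
    - [[0.005,0,0.04],0,0]
    - [[0.005,0,0.045],0,0]
    - [[0,0,0.04],0,0]
    - [[0,0,0.025],0,0]
    - [[-0.002,0,0.006],0,0]
    - [[-0.006,0,0.003],0,0]
    - [[-0.011,0,0.0055],0,0]
    - [[-0.011,0,0.007],0,0]
    - [[-0.0105,0,0.008],0,0]
    - [[0,0,0],0,0]
  newtons: 12

```text
clock: 16.0
ee_pos: [337.5, 56.7, 46.7]
ee_rot: [3.141, 0.002, 0.097]
ft_force: [-1.6, -0.0, 0.2]
finger_gap: 11.6
gripper_force: 12.0
```

```bash
python3 -c "
from lidchk import *
lid()"
```

```text
16.0 [337.5  56.7  46.7] [3.141e+00 2.000e-03 9.700e-02] [-1.6 -0.   0.2] 11.590422213732236 11.999958604574203
[  256   135   126   195 18204]
n [0.279 0.025 0.96 ] tilt 16.28 rect ((360.2701110839844, 58.678916931152344), (101.65885162353516, 69.20816040039062), 5.5917229652404785) z 29.2
```

Pivoting works (now 16°). I continue to flat, z ≈ 28.

>>> jog_arm:
  moves:
    - [[-0.007,0,0.006],0,0]
    - [[-0.006,0,0.006],0,0]
    - [[-0.003,0,0.005],0,0]
    - [[0,0,0.002],0,0]
    - [[0,0,0.001],0,0]
    - [[0,0,0],0,0]

```text
clock: 16.65
ee_pos: [324.1, 55.5, 27.1]
ee_rot: [3.142, 0.001, 0.096]
ft_force: [-2.3, -0.7, 0.5]
finger_gap: 11.7
gripper_force: 12.0
```

```bash
python3 -c "
from lidchk import *
lid()"
```

```text
16.65 [324.1  55.5  27.1] [3.142e+00 1.000e-03 9.600e-02] [-2.3 -0.7  0.5] 11.727153406201483 12.000028789043427
[  249   113   140   214 21874]
n [0.035 0.001 0.999] tilt 1.99 rect ((351.41400146484375, 57.81404113769531), (114.89942932128906, 69.55325317382812), 5.5126566886901855) z 19.7
```

>>> jog_arm:
  moves:
    - [[0,0,0],0,0.6]
    - [[0,0,0],0,0.6]
    - [[0,0,0],0,0.6]
    - [[0,0,0],0,0.6]
    - [[0,0,-0.03],0,0.6]
    - [[0,0,-0.05],0,0.6]
    - [[0,0,-0.05],0,0.6]
    - [[0,0,-0.04],0,0.6]
    - [[0,0,0],0,0.6]
    - [[0,0,0],0,0.6]

```text
clock: 17.7
ee_pos: [324.6, 55.6, 197.8]
ee_rot: [-3.141, -0.002, 0.096]
ft_force: [-0.6, -0.3, -0.3]
finger_gap: 55.4
gripper_force: 0.0
```

Run:
```python
from lidchk import *
I,D,K,V,H,W=lid("w5")
m,q,r=mask_rect(H,(22,150,40),(35,255,255),18,K,V,(180,80,460,380)); print("lid at z18",r)
x0,y0,w,h=cv2.boundingRect(m); R=np.zeros_like(m); R[y0+8:y0+h-8,x0+8:x0+w-8]=(H[y0+8:y0+h-8,x0+8:x0+w-8,2]<75)*255
M=(R>0)&(W[...,2]>44); q=W[M][:,:2].astype(np.float32); print("rib top",M.sum(),cv2.minAreaRect(q),np.median(W[M],0))
```

```text
17.7 [324.6  55.6 197.8] [-3.141e+00 -2.000e-03  9.600e-02] [-0.6 -0.3 -0.3] 55.39351607804079 0.0
[  282   119    75   161 10546]
n [-0.001 -0.002  1.   ] tilt 0.11 rect ((329.1573791503906, 55.86260986328125), (157.45046997070312, 68.7981948852539), 5.53570032119751) z 18.2
lid at z18 ((329.40509033203125, 55.924686431884766), (156.9457550048828, 68.66678619384766), 5.502528667449951)
rib top 939 ((350.2217102050781, 57.695159912109375), (109.82707214355469, 10.560338973999023), 5.286099433898926) [332.00822121  56.22146962  50.03939847]
```

View pics/w5.png

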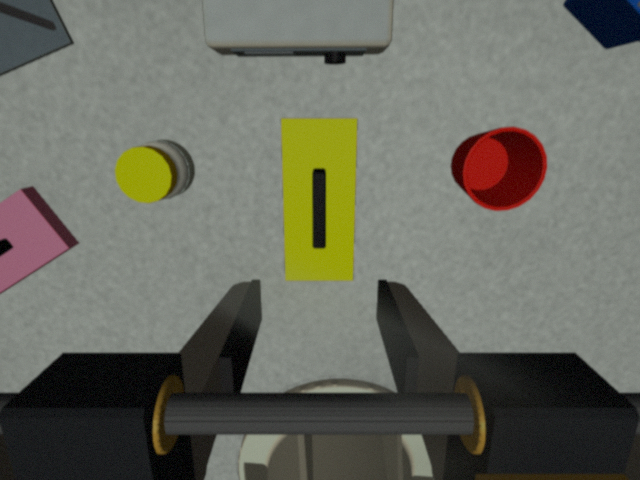

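The lid lies flat at (320,200) with its rib at (319,208), and the cup at (500,168) and pot at (150,172) are untouched. I regrasp it centrally and firmly, and re-measure the carrier with the scene camera.

>>> jog_arm:
  moves:
    - [[0.0046,0,0.03],0,0.6]
    - [[0,0,0.05],0,0.6]
    - [[0,0,0.05],0,0.6]
    - [[0,0,0.028],0,0.6]
    - [[0,0,0.0158],0,0.6]
    - [[0,0,0],0,0.6]
    - [[0,0,0],0,0]
    - [[0,0,0],0,0]
    - [[0,0,0],0,0]
    - [[0,0,0],0,0]
    - [[0,0,0],0,0]
    - [[0,0,0],0,0]
    - [[0,0,0],0,0]
    - [[0,0,0],0,0]
    - [[0,0,0],0,0]
  newtons: 30

```text
clock: 19.25
ee_pos: [329.0, 56.0, 23.8]
ee_rot: [3.142, -0.001, 0.096]
ft_force: [-1.8, -1.2, 7.7]
finger_gap: 11.2
gripper_force: 30.0
```

Run:
```python
from h import *
s=manip.read_state(); print(s["finger_gap"],s["gripper_force"],s["ft_force"])
for n,roi in(("scene",(320,190,410,320)),("side",(220,190,320,280))):
    K,V,m=model(n); I,D=manip.capture(n); np.savez(n+"5",I=I,D=D,K=K,V=V); H=cv2.cvtColor(I,cv2.COLOR_BGR2HSV)
    m,q,r=mask_rect(H,(45,110,40),(80,255,255),126.5,K,V,roi); print(n,"caps",r)
delta((583.7,98.1,200),5.6)
```

```text
11.177674826276773 30.001938343048096 [-1.7823841  -1.2323139   7.67206134]
scene caps ((583.11865234375, 96.37847900390625), (137.2065887451172, 42.97346878051758), 5.0745320320129395)
side caps ((581.586181640625, 98.72200775146484), (137.9170379638672, 45.411598205566406), 5.555423259735107)
t 19.35 pos [329.   56.   23.8] rot [ 3.1416e+00 -5.0000e-04  9.6400e-02] yaw 5.53 shift [ 257.5  -17.4 -176.2] turn -0.0746228022495643
```

>>> jog_arm:
  moves:
    - [[0,0,-0.02],0,0]
    - [[0,0,-0.046],0,0]
    - [[0,0,-0.05],0,0]
    - [[0,0,-0.045],0,0]
    - [[0,0,-0.015],0,0]
    - [[0.0367,-0.0025,0],0,0]
    - [[0.0367,-0.0025,0],0,0]
    - [[0.0367,-0.0025,0],0,0]
    - [[0.0367,-0.0025,0],0,0]
    - [[0.0367,-0.0025,0],0,0]
    - [[0.0367,-0.0025,0],0,0]
    - [[0.0367,-0.0023,0],0,0]
    - [[0,0,0],0,0]
    - [[0,0,0],0,0]

```text
clock: 20.75
ee_pos: [582.1, 97.8, 198.4]
ee_rot: [3.141, 0.002, 0.096]
ft_force: [-0.4, -0.3, -1.8]
finger_gap: 11.0
gripper_force: 30.0
```

Run:
```python
from lidchk import *
I,D,K,V,H,W=lid()
m,q,r=mask_rect(H,(22,150,40),(35,255,255),manip.read_state()["ee_pos"][2]-5.8,K,V,(180,80,460,400)); print("lid",r)
delta((583.3,98,156),5.6)
```

```text
20.75 [582.1  97.8 198.4] [3.141e+00 2.000e-03 9.600e-02] [-0.4 -0.3 -1.8] 11.026714779583736 29.999585151672363
[  248   123   142   205 20905]
n [ 0.003 -0.002  1.   ] tilt 0.18 rect ((607.012451171875, 99.84125518798828), (110.35952758789062, 69.39036560058594), 5.590277194976807) z 192.6
lid ((582.3358154296875, 97.42596435546875), (159.92471313476562, 68.93304443359375), 5.559703350067139)
t 20.8 pos [581.4  97.7 198.6] rot [3.1415e+00 2.4000e-03 9.6300e-02] yaw 5.52 shift [ 1.9 -0.1 42.6] turn -0.08013250106884584
```

>>> jog_arm:
  moves:
    - [[0.0016,0,0.02],0,0]
    - [[0,0,0.018],0,0]
    - [[0,0,0.005],0,0]
    - [[0,0,0],0,0]
    - [[0,0,0.002],0,0]
    - [[0,0,0.002],0,0]
    - [[0,0,0.001],0,0]
    - [[0,0,0],0,0]

```text
clock: 21.6
ee_pos: [584.4, 98.1, 151.7]
ee_rot: [-3.142, -0.0, 0.096]
ft_force: [0.1, -0.2, -2.2]
finger_gap: 11.1
gripper_force: 30.0
```

>>> jog_arm:
  moves:
    - [[0,0,0.001],0,0]
    - [[0,0,0.001],0,0]
    - [[0,0,0.001],0,0]
    - [[0,0,0],0,0]

```text
clock: 22.0
ee_pos: [584.1, 98.0, 148.2]
ee_rot: [3.142, 0.001, 0.096]
ft_force: [-0.1, 0.2, -1.5]
finger_gap: 11.4
gripper_force: 30.0
```

>>> jog_arm:
  moves:
    - [[0,0,0.0015],0,0]
    - [[0,0,0.0015],0,0]
    - [[0,0,0.0015],0,0]
    - [[0,0,0.0015],0,0]
    - [[0,0,0.001],0,0]
    - [[0,0,0],0,0]

```text
clock: 22.6
ee_pos: [584.2, 98.0, 141.2]
ee_rot: [3.142, 0.0, 0.096]
ft_force: [-1.4, -0.4, -1.1]
finger_gap: 11.1
gripper_force: 30.0
```

```bash
python3 -c "
from lidchk import *
lid()"
```

```text
22.6 [584.2  98.  141.2] [3.142 0.    0.096] [-1.4 -0.4 -1.1] 11.059554232903542 29.999707639217377
[  248   124   141   203 20776]
n [ 0.008 -0.002  1.   ] tilt 0.46 rect ((608.953125, 100.05963897705078), (109.78950500488281, 69.44171142578125), 5.702060699462891) z 135.2
```

>>> jog_arm:
  moves:
    - [[-0.0003,0,0.001],0,0]
    - [[0,0,0.001],0,0]
    - [[0,0,0.0007],0,0]
    - [[0,0,0],0,0]
    - [[0,0,0],0,0]

```text
clock: 23.15
ee_pos: [584.0, 98.0, 138.8]
ee_rot: [-3.142, 0.0, 0.096]
ft_force: [-0.3, 0.5, -1.9]
finger_gap: 10.8
gripper_force: 30.0
```

>>> jog_arm:
  moves:
    - [[0,0,0.0005],0,0]
    - [[0,0,0.0005],0,0]
    - [[0,0,0],0,0]
    - [[0,0,0],0,0]

```text
clock: 23.55
ee_pos: [584.1, 98.0, 137.8]
ee_rot: [-3.142, -0.0, 0.096]
ft_force: [-1.1, 0.5, -1.2]
finger_gap: 10.9
gripper_force: 30.0
```

>>> jog_arm:
  moves:
    - [[0,0,0.0005],0,0]
    - [[0,0,0.0005],0,0]
    - [[0,0,0],0,0]
    - [[0,0,0],0,0]

```text
clock: 23.95
ee_pos: [583.9, 98.0, 136.9]
ee_rot: [-3.142, 0.0, 0.096]
ft_force: [-2.1, 0.2, 1.2]
finger_gap: 11.1
gripper_force: 30.0
```

Contact at the expected home height. I hold briefly, then press gradually.

>>> jog_arm:
  moves:
    - [[0,0,0.0003],0,0]
    - [[0,0,0],0,0]
    - [[0,0,0],0,0]
    - [[0,0,0.001],0,0]
    - [[0,0,0.001],0,0]
    - [[0,0,0],0,0]
  newtons: 50

```text
clock: 24.55
ee_pos: [584.0, 98.0, 135.2]
ee_rot: [-3.142, -0.0, 0.096]
ft_force: [-4.7, -0.3, 8.7]
finger_gap: 10.4
gripper_force: 50.0
```

>>> jog_arm:
  moves:
    - [[0,0,0.001],0,0]
    - [[0,0,0.001],0,0]
    - [[0,0,0.001],0,0]
    - [[0,0,0],0,0]

```text
clock: 24.95
ee_pos: [584.0, 98.0, 132.3]
ee_rot: [-3.142, -0.0, 0.096]
ft_force: [-5.4, 0.1, 9.4]
finger_gap: 10.7
gripper_force: 50.0
```

>>> jog_arm:
  moves:
    - [[0,0,0.001],0,0]
    - [[0,0,0.001],0,0]
    - [[0,0,0.001],0,0]
    - [[0,0,0.001],0,0]
    - [[0,0,0.001],0,0]
    - [[0,0,0],0,0]

```text
clock: 25.55
ee_pos: [584.1, 98.0, 127.8]
ee_rot: [-3.142, -0.0, 0.096]
ft_force: [-5.9, -0.9, 12.9]
finger_gap: 10.8
gripper_force: 50.0
```

>>> jog_arm:
  moves:
    - [[0,0,0.0005],0,0]
    - [[0,0,0.0005],0,0]
    - [[0,0,0],0,0]

```text
clock: 25.85
ee_pos: [584.2, 98.0, 127.7]
ee_rot: [-3.142, -0.001, 0.096]
ft_force: [-10.1, -1.1, 22.4]
finger_gap: 11.0
gripper_force: 50.0
```

>>> jog_arm:
  moves:
    - [[0,0,0.0005],0,0]
    - [[0,0,0.0005],0,0]
    - [[0,0,0],0,0]
    - [[0,0,0],0,0]

```text
clock: 26.25
ee_pos: [584.2, 98.0, 127.5]
ee_rot: [-3.142, -0.001, 0.096]
ft_force: [-12.2, -2.2, 29.7]
finger_gap: 10.9
gripper_force: 50.0
```

Run:
```python
from lidchk import *
I,D,K,V,H,W=lid()
m,q,r=mask_rect(H,(22,150,40),(35,255,255),122,K,V,(180,80,460,400)); print("lid",r)
K,V,m=model("side"); I,D=manip.capture("side"); W=cloud("s",D.astype(float),K,V); H=cv2.cvtColor(I,cv2.COLOR_BGR2HSV)
M=cv2.inRange(H,(22,150,40),(35,255,255)); M[:190]=0;M[285:]=0;M[:,:215]=0;M[:,325:]=0
print("side lid top z",np.percentile(W[M>0][:,2],[50,75,90,95]).round(1)); 
cv2.imwrite("pics/s6.png",cv2.resize(I[170:300,190:350],None,fx=4.5,fy=4.5,interpolation=3))
```

```text
26.25 [584.2  98.  127.5] [-3.142e+00 -1.000e-03  9.600e-02] [-12.2  -2.2  29.7] 10.944173102626976 50.0130558013916
[  248   124   142   206 20977]
n [ 0.001 -0.002  1.   ] tilt 0.11 rect ((607.7844848632812, 100.04117584228516), (112.11331939697266, 70.21024322509766), 5.51963472366333) z 122.1
lid ((584.738037109375, 97.74429321289062), (158.54432678222656, 69.53948211669922), 5.642086505889893)
side lid top z [122.6 123.8 124.9 125.7]
```

View pics/s6.png

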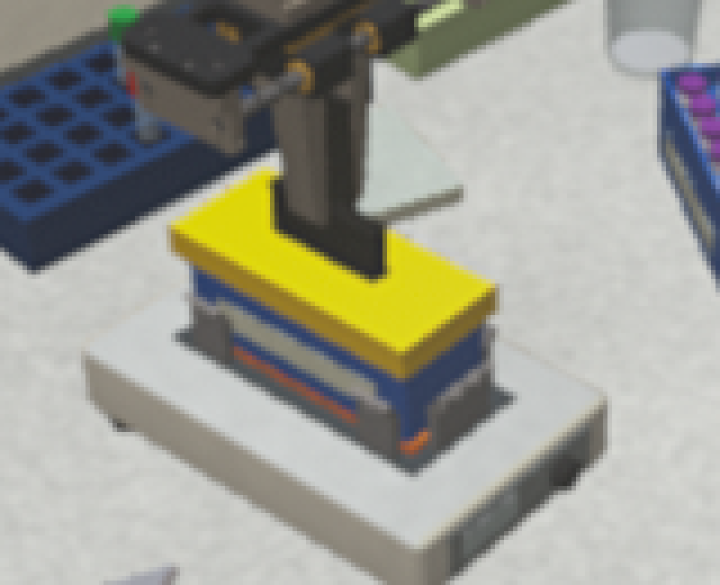

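The lid sits flat and square at (335,275) on the carrier, with the carrier deep in the pocket. The lid top is at 122 mm, which is what the platform at the bottom gives. I ease off, release and retreat.

>>> jog_arm:
  moves:
    - [[-0.0005,0,-0.0006],0,0]
    - [[-0.0003,0,-0.0006],0,0]
    - [[0,0,0],0,0]
    - [[0,0,0],0,0.5]
    - [[0,0,0],0,0.5]
    - [[0,0,0],0,0.5]
    - [[0,0,0],0,0.5]
    - [[0,0,0],0,0.5]
    - [[0,0,-0.02],0,0.5]
    - [[0,0,-0.04],0,0.5]
    - [[0,0,-0.05],0,0.5]
    - [[0,0,-0.03],0,0.5]
    - [[0,0,0],0,0.5]
    - [[0,0,0],0,0.5]

```text
clock: 27.75
ee_pos: [583.4, 97.9, 265.9]
ee_rot: [-3.142, -0.001, 0.096]
ft_force: [-0.1, -0.1, -0.3]
finger_gap: 46.0
gripper_force: 0.0
```

Run:
```python
from lidchk import *
I,D,K,V,H,W=lid()
m,q,r=mask_rect(H,(22,150,40),(35,255,255),122,K,V,(180,80,460,400)); print("lid",r)
for n in("scene",):
    K,V,m=model(n); I,D=manip.capture(n); a=np.load("scene0.npz")["I"]; d=cv2.absdiff(I,a).max(2)>60
    for nm,(x0,y0,x1,y1) in dict(rack_b=(170,235,250,320),cup=(235,180,280,225),pot=(372,165,408,205),bottle=(420,305,470,365),pad=(245,325,305,385),beaker=(128,315,180,375)).items(): print(nm,round(float(d[y0:y1,x0:x1].mean()),3))
```

```text
27.75 [583.4  97.9 265.9] [-3.142e+00 -1.000e-03  9.600e-02] [-0.1 -0.1 -0.3] 46.02464698889144 0.0
[  277   122    84   177 12612]
n [-0.001 -0.002  1.   ] tilt 0.13 rect ((584.2304077148438, 98.02671813964844), (159.25717163085938, 69.74358367919922), 5.533527851104736) z 122.1
lid ((529.0097045898438, 94.36138153076172), (269.6416931152344, 279.090087890625), 5.866848945617676)
rack_b 0.0
cup 0.0
pot 0.196
bottle 0.0
pad 0.0
beaker 0.0
```

```bash
python3 -c "
from station import manip
print(manip.close_job())"
```

```text
the job is handed in; nothing more can be done
None
```

The job is handed in at about 28 s: the green-capped carrier is in the mixer's pocket with the yellow lid flat and square on it. The platform looks fully down, going by the lid top's measured 122 mm, and the gripper is clear. The pot's spot in the last scene image differed from the start, probably because the arm was in view, and I did not check it further.

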